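Clear the label unwinder

TASK

The label job is finished: clear the bench unwinder. Swing the keeper bar well aside by its knob, slide the large roll of labels off the open end of the leaning shaft and set it flat in the tray, then slide the small roll off and stand it flat on top of the large one, with its whole base supported. Let go of both and leave the other things on the bench where they are.

Things in the scene. Friction and masses are not known exactly. Their poses are not given: they have to be found in the camera images.
- unwinder: Fixed grey steel bench unwinder, 165 x 120 mm foot plate. Origin at the underside of the foot plate, z up, its x axis points away from the operator (the shaft leans towards its -x). The shaft, 20 mm thick and 80 mm long, leaves a back disc (88 mm across) at (20, 0, 78) mm in this frame and runs up along the direction (-0.574, 0, 0.819): 35 degrees from vertical, leaning towards the operator; its upper end is open and its lower end is fixed.
- shaft_end (a point): Centre of the open upper end of the shaft; axes as those of the unwinder.
- keeper (a joint): Angle of the keeper, rad: 0 = the bar crosses the middle of the large roll's outer face and holds both rolls on the shaft, 2.0 = swung aside to its stop; over about 1.3 it is well clear of the rolls. It turns about an axis parallel to the shaft; growing values carry the knob sideways towards the unwinder's -y (the operator's right) and then down towards the operator. It has light friction (about 0.5 N at the knob) and stays where it is left.
- keeper_knob (a point): Middle of the keeper's black knob, a round post 14 mm thick and 38 mm long that stands on the end of the keeper bar, parallel to the shaft and pointing away from the rolls. Its top end, 18 mm thick, is 19 mm above this point along the shaft direction, the bar's outer face 20 mm below it; the bar is 12 mm wide and 6 mm thick, 7 mm in front of the roll's face, and 92 mm long from pivot to knob.
- keeper_hinge (a point): Point on the keeper's pivot axis level with the bar: 54 mm from the shaft's axis, on its lower side towards the operator. The pivot axis is parallel to the shaft.
- large_roll_center (a point): Centre of the large roll of white labels on a card core: 68 mm across, 40 mm long, 26 mm bore, about 0.12 kg; its z axis is the roll's axis. It starts as the outer roll on the shaft, against the small roll; the shaft's end lies 10 mm inside its bore.
- small_roll_center (a point): Centre of the small roll of white labels: 50 mm across, 50 mm long, 26 mm bore, about 0.08 kg; its z axis is the roll's axis. It starts as the inner roll on the shaft, against the back disc; the shaft reaches 30 mm beyond its outer face.
- tray_in (a point): Centre of the inner floor of a fixed, shallow, empty brown tray, open at the top, 200 mm along its x, 170 mm along its y, rim 24 mm above the bench, walls and floor 4 mm thick, axes as the tray's, z up.
- label_pack: Bystander: banded pack of white cards, 66 x 103 x 24 mm, lying on the bench; origin at its underside.
- thread_cone: Bystander: standing cone of white thread, 68 mm across, 116 mm high; origin at its underside.
- stapler: Bystander: stapler, 34 x 146 x 36 mm, standing on the bench; origin at its underside.

How it is judged (in metres and radians):
On the way, in this order (a step that is already met when the one before it is completed fails the run):
1. the keeper is swung aside, clear of the rolls (value of joint keeper above 0.9 rad), for 0.2 s.
2. the large roll lies flat on the floor of the tray ((angle between large_roll_center's own z axis and vertical below 0.06 rad or angle between large_roll_center's own z axis and vertical above 3.0816 rad) and z of large_roll_center in the frame of tray_in between 0.016 and 0.024 m and x of large_roll_center in the frame of tray_in between -0.064 and 0.064 m and y of large_roll_center in the frame of tray_in between -0.049 and 0.049 m), for 0.2 s.
At the end, for the whole second after the job is handed in: Large roll flat on the tray's floor (within 4 mm in height, 0.06 rad of vertical, either way up), wholly inside the rim; small roll standing flat on it (within 4 mm in height, 0.06 rad of vertical), their axes within 9 mm of each other; both at rest; bystanders within 25 mm of their starts (all of step 2 and (angle between small_roll_center's own z axis and vertical below 0.06 rad or angle between small_roll_center's own z axis and vertical above 3.0816 rad) and z of small_roll_center in the frame of tray_in between 0.061 and 0.069 m and horizontal distance between small_roll_center and large_roll_center below 0.009 m and linear speed of each of large_roll, small_roll below 0.02 m/s and angular speed of each of large_roll, small_roll below 0.15 rad/s); the robot touches nothing.
It fails at once if the pack of cards, the thread cone or the stapler is pushed more than 25 mm (distance of any of label_pack, thread_cone, stapler from where it was at the start of the episode above 0.025 m).
It also fails if it takes over 72 s, if anything falls off the work surface, if the arm or the gripper's body presses on something with over 40 N, if the wrist force passes 120 N, or if a joint passes its speed limit or range.

ROBOT

A 6-joint arm with a two-finger parallel gripper is mounted at the origin on a cart in front of the work surface, level with it; the furniture and walls round the work are solid. World frame = base frame: x ahead of the robot, y to its left, z up, the work surface at z = 0. Lengths are in m, angles in degrees, forces in N, time in s.
With the tool pointing down it reaches from about 0.375 to 0.975 m from the base axis. Payload 3.8 kg.
Tool frame: the origin (TCP) lies between the finger pads; the fingertips stand 25 mm ahead of it and the grasp point (between the pads) lies 6 mm ahead of it (r.nose_length is the distance from the TCP to the fingertips, in m); z points along the fingers, y is the line along which they close (so a half turn about z gives the same grasp; the last joint's range is limited). The gripper opens to 88 mm and grips with 3 to 60 N. Pads are 18 mm wide; open, the fingers measure 123 mm over their backs; the gripper's body (75 mm by 187 mm) begins 45 mm behind the grasp point.
Start: joints at [-68.463, 15.12, 91.902, -0, 72.978, -2.114], TCP at [0.271, -0.618, 0.264] pointing down, gripper open.
Joint ranges: [-150.88, 150.88], [-54.13, 125.18], [17.81, 147.31], [-75.09, 255.09], [0, 152.58], [-146.25, 146.25]. Speed limits (degrees/s): [147.25, 147.25, 180, 180, 180, 180].

INTERFACE

Orientations are given as [roll, pitch, yaw] about the fixed x, y, z axes, in that order (R = Rz(yaw) Ry(pitch) Rx(roll)).
In Python, from rig import r gives the robot as it stands.
- The arm moves only by the tool send_rows, never from a script. Its argument "rows" is a list of rows, each an object of numbers: "x", "y", "z": the shift along the tool's x, y, z in mm; "rx", "ry", "rz": the turn, a rotation vector about the tool's x, y, z in rad; "claw": the opening, from 0 (shut) to 1 (fully open). In form: [{"x": .., "y": .., "z": .., "rx": .., "ry": .., "rz": .., "claw": ..}, ...]. A call has 1 to 12 rows; each row is the pose to reach, as a shift and turn from the pose commanded when the call began, along the tool's axes at that moment; what a row does not reach only later rows make up. A row lasts 1/8 s, in which the tool goes at most 62.5 mm and 10.7 degrees, less where a joint would pass 70% of its speed; a pose out of reach is approached as far as the arm can. A call with a gripper value outside its range is refused whole. The fingers move at their own pace and stop on an object; the grip force is fixed at half the most. Time passes only in rows, so rows that repeat a pose let the fingers close. It gives the time, the measured TCP pose, the force, the opening and the grip force at its end, in the units of the state.
- r.sense(): the state, without advancing time (a new reading comes with each control period).
- r.snapshot(name): name is "scene" or "top" or "wrist"; returns a dict with "img" (420x560x3 uint8, red, green, blue), "range_z" (420x560 float32, m along the optical axis (not along the pixel's ray), 0 where there is no reading), "mtx" (3x3 intrinsics, pixels), "rvec" (rotation vector, rad) and "tvec" (3), from world to camera coordinates, as OpenCV has them. Camera axes: x right, y down, z forward; pixel columns grow to the right and rows downward; lengths in m; the calibration is good to about 2 mm. A picture is of the moment at which its call begins.
- r.job_done(): hands the job in; it is judged then, once.
The state is a dict: "time": time; "qpos": joint angles; "qd": joint speeds; "effort": joint torques, N m; "tool_pos": TCP position; "tcp_rot": TCP orientation; "force": force on the tool from outside, world axes, zero at the start; "ft_torque": the same for the moment, N m; "width": finger opening in m; "grasp_force": force on a finger pad.
Only numpy, scipy, OpenCV 4.12 (cv2) and the standard library are available. Lean on these libraries where they do the work, as an engineer would, in place of code of your own. Each camera call takes 0.05 s, during which the arm holds its last target. There are 200 camera calls.

## Working session

There is one attempt and no reset: what is moved stays moved. The work goes in short steps, Python scripts to look and compute and a tool call to move; the robot and the scene stay as the last step left them, time stands still between calls to the robot, and variables do not carry over. Pictures are saved under pics/ and viewed, at most 10 in all, crops included, and the job is handed in when it is done.

Besides the shell and the picture viewer there is one more tool, called after ">>>" in YAML: its name, and indented under it one key for each argument. send_rows: Moves the arm, as the interface text tells. Its arguments: {"type":"object","properties":{"rows":{"type":"array"}},"required":["rows"]}

```bash
ls; mkdir -p pics
cat > h.py <<'E'
import numpy as np, cv2
from scipy.spatial.transform import Rotation as R
from rig import r
def save(s,n): cv2.imwrite('pics/'+n, s['img'][:,:,::-1])
def cloud(s):
    Z=s['range_z'].astype(float); K=s['mtx']; v,u=np.indices(Z.shape)
    P=np.stack([(u-K[0,2])/K[0,0]*Z,(v-K[1,2])/K[1,1]*Z,Z],-1)
    M=cv2.Rodrigues(np.array(s['rvec'],float))[0]
    W=(P-np.array(s['tvec']).ravel())@M
    W[Z==0]=np.nan
    return W
E
python3 - <<'E'
from h import *
print(r.sense())
a=[]
for n in ('scene','top'):
    s=r.snapshot(n); save(s,n+'0.png'); np.savez('pics/'+n+'0.npz',W=cloud(s),img=s['img'])
    W=cloud(s); print(n,[[ (v,u,np.round(W[v,u],3).tolist()) for u in range(60,560,110)] for v in range(60,420,100)])
E
```

```text
pics
{'time': 0.0, 'qpos': array([-6.84625803e+01,  1.51691430e+01,  9.19799125e+01, -8.98074179e-04,
        7.29784965e+01, -2.11551426e+00]), 'qd': array([ 0.01119103,  0.11953918, -0.01806676, -0.01284358, -0.00728943,
        0.0496239 ]), 'effort': array([-1.39339973e-04, -5.02109098e+01, -3.56872594e+01,  7.29588582e-02,
        2.93218007e-02, -1.81404848e-04]), 'tool_pos': array([ 0.27054701, -0.61769591,  0.26240078]), 'tcp_rot': array([-1.79872503e+02, -3.85092733e-03,  2.36531935e+01]), 'force': array([-0.22831606, -0.24649261,  1.29740524]), 'ft_torque': array([-0.05927456,  0.03253671, -0.04703529]), 'grasp_force': 0.0, 'width': 0.08831498566761137}
scene [[(60, 60, [0.899, 0.293, 0.489]), (60, 170, [2.088, -0.76, -0.076]), (60, 280, [2.202, -1.67, -0.351]), (60, 390, [0.89, -0.82, 0.186]), (60, 500, [0.515, -0.796, 0.28])], [(160, 60, [0.676, 0.429, 0.427]), (160, 170, [2.203, -0.743, -0.679]), (160, 280, [0.936, -0.314, -0.001]), (160, 390, [0.679, -0.531, 0.003]), (160, 500, [0.433, -0.761, -0.004])], [(260, 60, [0.669, 0.478, 0.269]), (260, 170, [0.81, 0.201, 0.005]
[... 304 characters left out ...]
779, 0.341, 0.456]), (60, 170, [0.887, 0.215, 0.29]), (60, 280, [1.263, -0.029, -0.307]), (60, 390, [1.59, -0.62, -0.796]), (60, 500, [1.623, -1.219, -0.804])], [(160, 60, [0.637, 0.362, 0.38]), (160, 170, [0.761, 0.275, -0.001]), (160, 280, [0.764, -0.026, 0.019]), (160, 390, [0.782, -0.337, -0.003]), (160, 500, [0.778, -0.629, 0.039])], [(260, 60, [0.484, 0.536, -0.002]), (260, 170, [0.49, 0.254, 0.002]), (260, 280, [0.496, -0.032, -0.003]), (260, 390, [0.502, -0.326, 0.0]), (260, 500, [0.508, -0.631, -0.004])], [(360, 60, [0.24, 0.506, -0.003]), (360, 170, [0.243, 0.237, -0.001]), (360, 280, [0.245, -0.037, -0.003]), (360, 390, [0.249, -0.316, 0.003]), (360, 500, [0.252, -0.604, 0.002])]]
```

View pics/scene0.png

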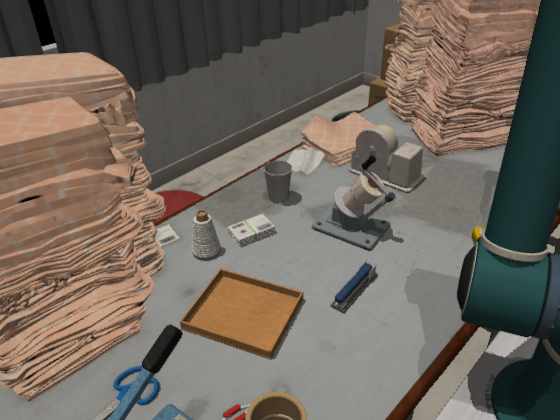

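View pics/top0.png

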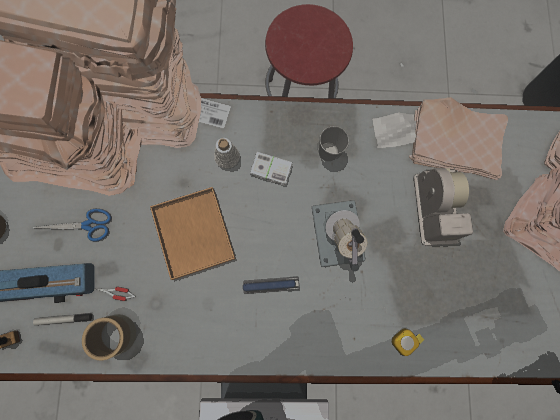

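The scene view shows the tray around (243,312) and the unwinder around (355,205) with its knob near (390,197). The top view shows the tray at (193,233), the foot plate at (338,234), the stapler at (271,285), the thread cone at (225,152) and the card pack at (271,168).

Run:
```python
from h import *
from scipy.optimize import least_squares
T=np.load('pics/top0.npz'); S=np.load('pics/scene0.npz')
def rect(W,mask):
    p=W[mask][:,:2]; c,sz,a=cv2.minAreaRect((p*1000).astype(np.float32)); return c,sz,a,len(p)
W=T['W'];img=T['img'].astype(int)
# tray
v,u=np.indices(W.shape[:2])
m=(u>140)&(u<245)&(v>180)&(v<290)&(img[...,0]>img[...,2]+40)
m=cv2.morphologyEx(m.astype(np.uint8),cv2.MORPH_OPEN,np.ones((3,3)))>0
print('tray',rect(W,m&np.isfinite(W[...,2])),np.nanmedian(W[m][:,2]))
# foot plate
m=(u>300)&(u<375)&(v>190)&(v<280)&(W[...,2]>0.006)&(W[...,2]<0.03)
m=cv2.morphologyEx(m.astype(np.uint8),cv2.MORPH_OPEN,np.ones((3,3)))>0
print('plate',rect(W,m),np.nanmedian(W[m][:,2]))
P=[]
for D in (T,S):
    w=D['W'].reshape(-1,3); k=(w[:,0]>.45)&(w[:,0]<.75)&(w[:,1]>-.35)&(w[:,1]<-.03)&(w[:,2]>.006)
    P.append(np.c_[w[k],D['img'].reshape(-1,3)[k]])
    q=P[-1]; print(len(q),q[:,:3].min(0),q[:,:3].max(0)); h=q[q[:,2]>.1]; print(len(h),h[:,:3].mean(0))
np.savez('pics/uw.npz',t=P[0],s=P[1])
c=[cv2.resize(D['img'][a:b,e:f][:,:,::-1],None,fx=6,fy=6,interpolation=cv2.INTER_CUBIC) for D,(a,b,e,f) in ((T,(190,280,305,370)),(S,(150,250,308,400)))]
o=np.zeros((600,390+552,3),np.uint8); o[:540,:390]=c[0]; o[:,390:]=c[1]
cv2.imwrite('pics/crop.png',cv2.resize(o,(800,510)))
for n,(a,b,c_,d,h) in dict(stapler=(270,300,235,305,.02),cone=(130,175,205,245,.02),pack=(145,190,245,298,.012)).items():
    q=W[a:b,c_:d].reshape(-1,3); q=q[q[:,2]>h]; print(n,q.min(0).round(3),q.max(0).round(3))
```

```text
tray ((559.680419921875, 196.0224151611328), (191.92520141601562, 163.84046936035156), 19.768972396850586, 4385) 0.0023949382073699278
plate ((571.2197875976562, -184.679443359375), (164.69216918945312, 120.90092468261719), 9.182670593261719, 1369) 0.012645501708148656
3005 [ 0.45183281 -0.25411476  0.00601649] [ 0.74994724 -0.03027702  0.21793393]
1016 [ 0.53345677 -0.1858516   0.14934317]
3695 [ 0.45062716 -0.33279712  0.00602691] [ 0.7498577  -0.03004818  0.2203437 ]
1186 [ 0.52942169 -0.17901058  0.14489273]
stapler [ 0.417 -0.076  0.02 ] [0.449 0.062 0.039]
cone [0.742 0.088 0.021] [0.793 0.153 0.119]
pack [ 0.699 -0.057  0.012] [0.786 0.054 0.027]
```

View pics/crop.png

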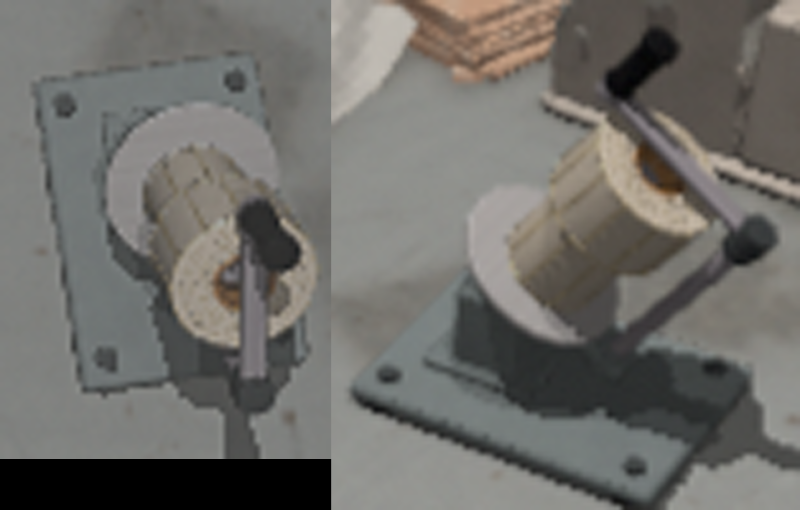

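```bash
cat >> h.py <<'E'
import json,os
U=json.load(open('u.json')) if os.path.exists('u.json') else dict(x=.5712,y=-.1847,yaw=9.18)
def frame(x,y,yaw):
    Rz=R.from_euler('z',yaw,degrees=True).as_matrix()
    a=Rz@[-.5736,0,.8192]; b=Rz@[-.8192,0,-.5736]; e=Rz[:,1]   # along shaft, lower side, left
    return np.array([x,y,0])+Rz@[.02,0,.078],a,b,e
B,A_,B_,E_=frame(U['x'],U['y'],U['yaw'])
def P(s,b,e): return B+(s*A_+b*B_+e*E_)/1000     # mm along shaft / down side / left
RT=R.from_euler('xyz',[180,-35,U['yaw']],degrees=True)
def rel(target,Rt,s=None):
    "grasp point target & orientation -> tool-frame mm, rotvec from the measured pose"
    s=s or r.sense(); R0=R.from_euler('xyz',s['tcp_rot'],degrees=True)
    d=R0.inv().apply(np.asarray(target)-.006*Rt.as_matrix()[:,2]-s['tool_pos'])*1000
    return d.round(1),(R0.inv()*Rt).as_rotvec().round(3)
E
python3 - <<'E'
from h import *
from scipy.optimize import least_squares
D=np.load('pics/uw.npz'); 
for names in (('t',),('s',),('t','s')):
    Q=np.vstack([D[k] for k in names])[:,:3]
    def res(p,sel=None):
        B,a,b,e=frame(p[0],p[1],p[2]); d=Q-B-[0,0,p[3]]; s=d@a*1000; bb=d@b*1000-3; ee=d@e*1000; rad=np.hypot(bb,ee)
        big=(s>54)&(s<87)&(rad>27)&(rad<41); sm=(s>6)&(s<47)&(rad>19)&(rad<31)
        return np.where(big,rad-34,np.where(sm,rad-25,0)),big,sm,s,rad,bb,ee
    p=np.array([.5712,-.1847,9.18,0])
    for _ in range(4):
        _,big,sm,*_2=res(p); k=big|sm
        def f(q):
            B,a,b,e=frame(q[0],q[1],q[2]); d=(Q-B-[0,0,q[3]])[k]; rad=np.hypot(d@b*1000-3,d@e*1000)
            return np.r_[rad-np.where(big[k],34,25),(q[2]-9.18)*3,q[3]*1000*3]
        p=least_squares(f,p,loss='soft_l1',x_scale=[.01,.01,1,.01]).x
    rr,big,sm,s,rad,bb,ee=res(p)
    face=(rad<33)&(rad>17)&(s>80)&(s<96); kn=(s>108)&(s<150)&(np.hypot(bb+41,ee)<30)
    print(names,p.round(4),big.sum(),sm.sum(),np.abs(rr[big|sm]).mean(),'face s',np.median(s[face]),'knob',kn.sum(),s[kn].max(),bb[kn].min()+3,bb[kn].max()+3,ee[kn].min(),ee[kn].max())
rl=rel(P(200,-38,0),RT); print(P(200,-38,0),P(128,-38,0),rl)
E
```

```text
('t',) [ 0.5583 -0.1868  9.5521 -0.    ] 220 102 0.8066772184032124 face s 88.27248489319183 knob 87 141.3551730991868 -47.220001708617474 -31.513454675627045 -9.340105826931028 6.845061189129933
('s',) [ 0.56   -0.1865  8.8711 -0.    ] 316 241 1.19134376484495 face s 90.88337525389025 knob 98 144.57369573160017 -46.909065172460814 -29.26624051216553 -10.3337781077894 8.277679466349584
('t', 's') [ 0.559  -0.1867  9.1454 -0.    ] 523 340 1.1152618928999367 face s 89.24658026066352 knob 184 144.0233878447799 -47.66972611087737 -30.039835168910287 -10.12946447332714 8.489302472247193
[ 0.50842406 -0.194845    0.2636368 ] [ 0.54919431 -0.18825626  0.2046544 ] (array([ 384.2, -292.8,   -5.4]), array([-0.079,  0.608,  0.244]))
```

```bash
echo '{"x":0.559,"y":-0.1867,"yaw":9.15}'>u.json
python3 - <<'E'
from h import *
print(P(200,-38,0),rel(P(200,-38,-1),RT))
E
```

```text
[ 0.49621876 -0.19681213  0.2636368 ] (array([ 372. , -295. ,   -5.4]), array([-0.079,  0.608,  0.245]))
```

>>> send_rows:
  rows:
    - {"x":372,"y":-295,"z":-6,"rx":-0.079,"ry":0.608,"rz":0.245,"claw":0.6}
    - {"x":372,"y":-295,"z":-6,"rx":-0.079,"ry":0.608,"rz":0.245,"claw":0.6}
    - {"x":372,"y":-295,"z":-6,"rx":-0.079,"ry":0.608,"rz":0.245,"claw":0.6}
    - {"x":372,"y":-295,"z":-6,"rx":-0.079,"ry":0.608,"rz":0.245,"claw":0.6}
    - {"x":372,"y":-295,"z":-6,"rx":-0.079,"ry":0.608,"rz":0.245,"claw":0.6}
    - {"x":372,"y":-295,"z":-6,"rx":-0.079,"ry":0.608,"rz":0.245,"claw":0.6}
    - {"x":372,"y":-295,"z":-6,"rx":-0.079,"ry":0.608,"rz":0.245,"claw":0.6}
    - {"x":372,"y":-295,"z":-6,"rx":-0.079,"ry":0.608,"rz":0.245,"claw":0.6}
    - {"x":372,"y":-295,"z":-6,"rx":-0.079,"ry":0.608,"rz":0.245,"claw":0.6}
    - {"x":372,"y":-295,"z":-6,"rx":-0.079,"ry":0.608,"rz":0.245,"claw":0.6}
    - {"x":372,"y":-295,"z":-6,"rx":-0.079,"ry":0.608,"rz":0.245,"claw":0.6}

```text
time: 1.48
tool_pos: [0.4928, -0.2002, 0.2695]
tcp_rot: [179.9, -35.0, 9.1]
force: [-0.3, 0.7, 0.4]
width: 0.0527
grasp_force: 0.0
```

Run:
```python
from h import *
s=r.sense(); print(s['time'],s['tool_pos'],s['tcp_rot'],s['qpos'].round(1),s['force'].round(1))
print(rel(P(128,-38,-1),RT))
w=r.snapshot('wrist'); save(w,'w1.png'); W=cloud(w).reshape(-1,3)-B
W=W[np.isfinite(W[:,0])]; q=np.c_[W@A_,W@B_,W@E_]*1000
k=(q[:,0]>108)&(q[:,0]<146)&(np.abs(q[:,1]+38)<25)&(np.abs(q[:,2])<25); print('knob',k.sum(),q[k].min(0),q[k].max(0),np.median(q[k],0))
```

```text
1.475 [ 0.49280478 -0.20016798  0.2695074 ] [179.89189294 -35.01342907   9.08295595] [-39.7 -15.3 127.8  35.1  48.4  21.9] [-0.3  0.7  0.4]
(array([-0.2, -2. , 73. ]), array([ 0.003, -0.   , -0.001]))
knob 728 [108.12071148 -46.97554876 -12.25594521] [142.10068727 -29.229323     5.46347425] [138.72094898 -40.80825304  -3.04032415]
```

View pics/w1.png

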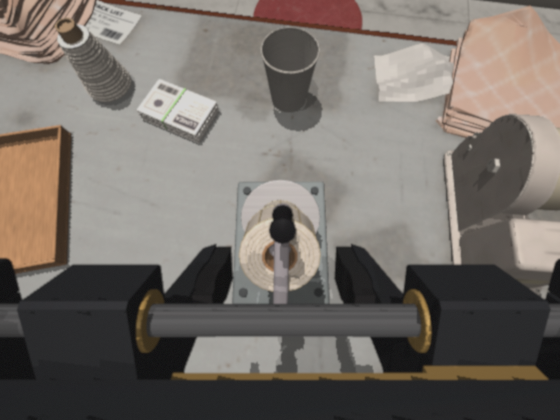

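The wrist view shows the knob at (283,228), between the fingers (about 205 and 360), above the large roll at (280,255). Alignment is good, so I'll go down onto the knob and close.

>>> send_rows:
  rows:
    - {"x":0,"y":-1,"z":40,"claw":0.6}
    - {"x":0,"y":-1,"z":73,"claw":0.6}
    - {"x":0,"y":-1,"z":73,"claw":0.6}
    - {"x":0,"y":-1,"z":73,"claw":0.1}
    - {"x":0,"y":-1,"z":73,"claw":0.1}
    - {"x":0,"y":-1,"z":73,"claw":0.1}
    - {"x":0,"y":-1,"z":73,"claw":0.1}

```text
invalid input
```

Run:
```python
from h import *
s=r.sense(); g=s['tool_pos']-B; print([ (g@k*1000).round(1) for k in (A_,B_,E_)],s['width'],s['grasp_force'],s['force'])
for t in np.linspace(0,1.85,11): # tool x=-b? print offsets
    print(round(t,2), rel(P(128,54-92*np.cos(t),-92*np.sin(t)),RT)[0]-rel(P(128,-38,0),RT)[0])
```

```text
[np.float64(207.1), np.float64(-38.2), np.float64(-2.8)] 0.052886491421747304 0.0 [-0.134833   -0.08748597 -0.57512988]
0.0 [0. 0. 0.]
0.18 [-1.5 16.9  0. ]
0.37 [-6.2 33.2  0. ]
0.55 [-13.7  48.5   0.1]
0.74 [-24.   62.    0.1]
0.92 [-36.5  73.5   0.1]
1.11 [-51.   82.4   0.2]
1.3 [-66.8  88.6   0.2]
1.48 [-83.5  91.7   0.2]
1.66 [-100.5   91.7    0.2]
1.85 [-117.2   88.6    0.2]
```

>>> send_rows:
  rows:
    - {"x":0,"y":0,"z":40,"rx":0,"ry":0,"rz":0,"claw":0.6}
    - {"x":0,"y":0,"z":73,"rx":0,"ry":0,"rz":0,"claw":0.6}
    - {"x":0,"y":0,"z":73,"rx":0,"ry":0,"rz":0,"claw":0.6}
    - {"x":0,"y":0,"z":73,"rx":0,"ry":0,"rz":0,"claw":0.1}
    - {"x":0,"y":0,"z":73,"rx":0,"ry":0,"rz":0,"claw":0.1}
    - {"x":0,"y":0,"z":73,"rx":0,"ry":0,"rz":0,"claw":0.1}
    - {"x":0,"y":0,"z":73,"rx":0,"ry":0,"rz":0,"claw":0.1}

```text
time: 2.4
tool_pos: [0.5347, -0.1926, 0.2108]
tcp_rot: [179.8, -35.1, 9.2]
force: [-0.1, -0.6, 0.5]
width: 0.0148
grasp_force: 2.7
```

>>> send_rows:
  rows:
    - {"x":-1.5,"y":17,"z":0,"rx":0,"ry":0,"rz":0,"claw":0.1}
    - {"x":-6,"y":33,"z":0,"rx":0,"ry":0,"rz":0,"claw":0.1}
    - {"x":-14,"y":48,"z":0,"rx":0,"ry":0,"rz":0,"claw":0.1}
    - {"x":-24,"y":62,"z":0,"rx":0,"ry":0,"rz":0,"claw":0.1}
    - {"x":-36,"y":73,"z":0,"rx":0,"ry":0,"rz":0,"claw":0.1}
    - {"x":-51,"y":82,"z":0,"rx":0,"ry":0,"rz":0,"claw":0.1}
    - {"x":-67,"y":88,"z":0,"rx":0,"ry":0,"rz":0,"claw":0.1}
    - {"x":-83,"y":91,"z":0,"rx":0,"ry":0,"rz":0,"claw":0.1}
    - {"x":-100,"y":91,"z":0,"rx":0,"ry":0,"rz":0,"claw":0.1}
    - {"x":-115,"y":89,"z":0,"rx":0,"ry":0,"rz":0,"claw":0.1}
    - {"x":-115,"y":89,"z":0,"rx":0,"ry":0,"rz":0,"claw":0.1}
    - {"x":-115,"y":89,"z":0,"rx":0,"ry":0,"rz":0,"claw":0.1}

```text
time: 3.9
tool_pos: [0.455, -0.2921, 0.1431]
tcp_rot: [-179.6, -35.1, 9.1]
force: [-2.1, 10.6, 5.8]
width: 0.0137
grasp_force: 30.1
```

Run:
```python
from h import *
s=r.sense(); g=s['tool_pos']-B; print([ (g@k*1000).round(1) for k in (A_,B_,E_)],s['width'],s['grasp_force'],s['force'])
```

```text
[np.float64(133.3), np.float64(76.9), np.float64(-87.5)] 0.013663889200159565 30.057061740683366 [-2.06115397 10.60617372  5.81938238]
```

>>> send_rows:
  rows:
    - {"x":-115,"y":89,"z":0,"rx":0,"ry":0,"rz":0,"claw":0.45}
    - {"x":0,"y":0,"z":0,"rx":0,"ry":0,"rz":0,"claw":0.45}

```text
time: 4.15
tool_pos: [0.4482, -0.3031, 0.1361]
tcp_rot: [-179.4, -34.5, 7.7]
force: [2.0, 0.4, 0.9]
width: 0.0398
grasp_force: 0.0
```

I sent a wrong first row there: it repeated the old offset, which pulled the tool aside briefly while it was opening. I'll check where everything stands before moving on.

Run:
```python
from h import *
s=r.sense(); g=s['tool_pos']-B; print([ (g@k*1000).round(1) for k in (A_,B_,E_)],s['width'],s['grasp_force'],s['force'],s['qpos'])
for n in ('top','scene'):
    w=r.snapshot(n); save(w,n+'2.png')
a=cv2.imread('pics/top2.png')[180:300,290:410]; b=cv2.imread('pics/scene2.png')[140:260,300:420]
cv2.imwrite('pics/c2.png',cv2.resize(np.hstack([a,b]),None,fx=3.2,fy=3.2,interpolation=cv2.INTER_CUBIC))
```

```text
[np.float64(132.4), np.float64(87.8), np.float64(-97.3)] 0.03982253854279837 0.0 [1.98759341 0.4186873  0.93080451] [-53.89345791  -0.41690728 130.80538136  47.66844705  42.87395102
  -5.76154741]
```

View pics/c2.png

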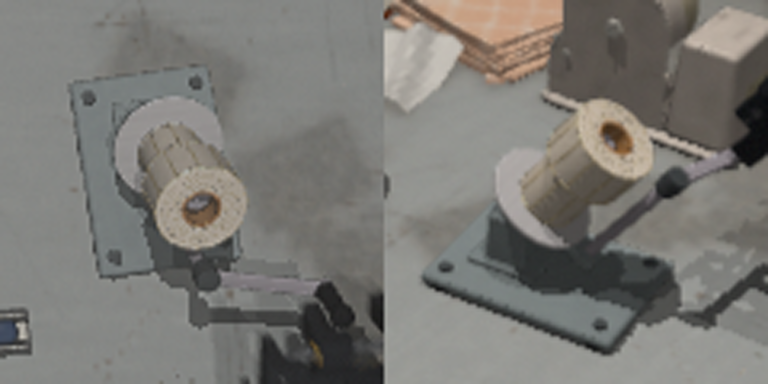

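The keeper is swung aside (top crop: bar from (205,275) to the knob at (330,295)), the rolls are undisturbed and the knob has been released. Next I withdraw along the shaft direction and line up over the large roll.

Run:
```python
from h import *
print(rel(P(205,80,-90),RT), rel(P(205,3,-2),RT), rel(P(135,3,-2),RT))
```

```text
(array([ -3.7,  -2. , -76.8]), array([ 0.002, -0.001, -0.002])) (array([ 73.1, -90.1, -76.9]), array([ 0.002, -0.001, -0.002])) (array([ 73. , -90.3,  -6.9]), array([ 0.002, -0.001, -0.002]))
```

>>> send_rows:
  rows:
    - {"x":0,"y":0,"z":-40,"rx":0,"ry":0,"rz":0,"claw":0.45}
    - {"x":0,"y":0,"z":-77,"rx":0,"ry":0,"rz":0,"claw":0.45}
    - {"x":0,"y":0,"z":-77,"rx":0,"ry":0,"rz":0,"claw":0.45}
    - {"x":37,"y":-45,"z":-77,"rx":0,"ry":0,"rz":0,"claw":1}
    - {"x":73,"y":-90,"z":-77,"rx":0,"ry":0,"rz":0,"claw":1}
    - {"x":73,"y":-90,"z":-77,"rx":0,"ry":0,"rz":0,"claw":1}
    - {"x":73,"y":-90,"z":-77,"rx":0,"ry":0,"rz":0,"claw":1}

```text
time: 5.12
tool_pos: [0.4569, -0.2033, 0.2478]
tcp_rot: [179.9, -35.0, 9.3]
force: [-0.4, -1.0, 0.5]
width: 0.0776
grasp_force: 0.0
```

Run:
```python
from h import *
s=r.sense(); print(s['width'],s['force'])
w=r.snapshot('wrist'); save(w,'w3.png'); W=cloud(w).reshape(-1,3)-B
q=np.c_[W@A_,W@B_,W@E_]*1000; q=q[np.isfinite(q[:,0])]
k=(np.abs(q[:,0]-90)<6)&(np.abs(q[:,1])<45)&(np.abs(q[:,2])<45)
print('face',k.sum(),q[k].min(0),q[k].max(0),cv2.minEnclosingCircle(q[k][:,1:].astype(np.float32)),np.median(q[k][:,0]))
print(rel(P(76,3,-2),RT))
```

```text
0.07763812554076896 [-0.42845064 -1.02810397  0.51535681]
face 4683 [ 84.04348077 -31.26888882 -34.98744283] [95.65325004 44.99303513 33.29558457] ((6.862301349639893, -1.5775649547576904), 38.131290435791016) 89.33383224731769
(array([  1.3,   1.3, 127.9]), array([0.001, 0.001, 0.001]))
```

>>> send_rows:
  rows:
    - {"x":1,"y":0,"z":30,"rx":0,"ry":0,"rz":0,"claw":1}
    - {"x":1,"y":0,"z":55,"rx":0,"ry":0,"rz":0,"claw":1}
    - {"x":1,"y":0,"z":80,"rx":0,"ry":0,"rz":0,"claw":1}
    - {"x":1,"y":0,"z":105,"rx":0,"ry":0,"rz":0,"claw":1}
    - {"x":1,"y":0,"z":128,"rx":0,"ry":0,"rz":0,"claw":1}
    - {"x":1,"y":0,"z":128,"rx":0,"ry":0,"rz":0,"claw":1}
    - {"x":1,"y":0,"z":128,"rx":0,"ry":0,"rz":0,"claw":0.5}
    - {"x":1,"y":0,"z":128,"rx":0,"ry":0,"rz":0,"claw":0.5}
    - {"x":1,"y":0,"z":128,"rx":0,"ry":0,"rz":0,"claw":0.5}
    - {"x":1,"y":0,"z":128,"rx":0,"ry":0,"rz":0,"claw":0.5}

```text
time: 6.42
tool_pos: [0.5302, -0.1926, 0.1454]
tcp_rot: [179.8, -35.1, 9.2]
force: [-4.2, -1.1, 3.9]
width: 0.0681
grasp_force: 30.0
```

Run:
```python
from h import *
s=r.sense(); g=s['tool_pos']-B; print([ (g@k*1000).round(1) for k in (A_,B_,E_)],s['width'],s['grasp_force'],s['force'],s['tcp_rot'])
```

```text
[np.float64(83.5), np.float64(1.8), np.float64(-1.3)] 0.0681438230136093 29.9874462839216 [-4.17056663 -1.10239828  3.86228911] [179.7846716  -35.08033568   9.23008631]
```

>>> send_rows:
  rows:
    - {"x":0,"y":0,"z":-12,"rx":0,"ry":0,"rz":0,"claw":0.5}
    - {"x":0,"y":0,"z":-24,"rx":0,"ry":0,"rz":0,"claw":0.5}
    - {"x":0,"y":0,"z":-36,"rx":0,"ry":0,"rz":0,"claw":0.5}
    - {"x":0,"y":0,"z":-48,"rx":0,"ry":0,"rz":0,"claw":0.5}
    - {"x":0,"y":0,"z":-70,"rx":0,"ry":0,"rz":0,"claw":0.5}
    - {"x":0,"y":0,"z":-90,"rx":0,"ry":0,"rz":0,"claw":0.5}
    - {"x":0,"y":0,"z":-90,"rx":0,"ry":0,"rz":0,"claw":0.5}

```text
time: 7.3
tool_pos: [0.4793, -0.2011, 0.2204]
tcp_rot: [179.7, -35.2, 9.2]
force: [-0.7, 0.7, -1.1]
width: 0.0682
grasp_force: 30.0
```

Run:
```python
from h import *
s=r.sense(); g=s['tool_pos']-B; print([ (g@k*1000).round(1) for k in (A_,B_,E_)],s['width'],s['grasp_force'],s['force'],s['tool_pos'])
RD=R.from_euler('xyz',[180,0,19.8],degrees=True)
print(rel([.5597,.196,.14],RD))
w=r.snapshot('scene'); save(w,'s4.png')
```

```text
[np.float64(174.6), np.float64(1.0), np.float64(-1.6)] 0.06817620983565027 29.99566356651485 [-0.73320279  0.73445437 -1.12196868] [ 0.47930939 -0.20112113  0.22038879]
(array([  74.2, -379.8,  141.2]), array([ 0.062, -0.612, -0.18 ]))
```

View pics/s4.png

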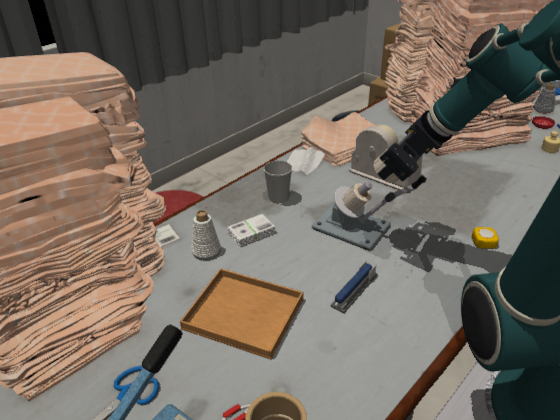

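The large roll is off (in the gripper near (400,165)) and the small one is still on the shaft at (358,198). Now over to the tray.

>>> send_rows:
  rows:
    - {"x":0,"y":-60,"z":-20,"rx":0,"ry":0,"rz":0,"claw":0.5}
    - {"x":0,"y":-120,"z":-20,"rx":0,"ry":0,"rz":0,"claw":0.5}
    - {"x":0,"y":-120,"z":-20,"rx":0,"ry":0,"rz":0,"claw":0.5}
    - {"x":74,"y":-380,"z":141,"rx":0.062,"ry":-0.612,"rz":-0.18,"claw":0.5}
    - {"x":74,"y":-380,"z":141,"rx":0.062,"ry":-0.612,"rz":-0.18,"claw":0.5}
    - {"x":74,"y":-380,"z":141,"rx":0.062,"ry":-0.612,"rz":-0.18,"claw":0.5}
    - {"x":74,"y":-380,"z":141,"rx":0.062,"ry":-0.612,"rz":-0.18,"claw":0.5}
    - {"x":74,"y":-380,"z":141,"rx":0.062,"ry":-0.612,"rz":-0.18,"claw":0.5}
    - {"x":74,"y":-380,"z":141,"rx":0.062,"ry":-0.612,"rz":-0.18,"claw":0.5}
    - {"x":74,"y":-380,"z":141,"rx":0.062,"ry":-0.612,"rz":-0.18,"claw":0.5}
    - {"x":74,"y":-380,"z":141,"rx":0.062,"ry":-0.612,"rz":-0.18,"claw":0.5}
    - {"x":74,"y":-380,"z":141,"rx":0.062,"ry":-0.612,"rz":-0.18,"claw":0.5}

```text
time: 8.85
tool_pos: [0.5586, 0.1957, 0.1456]
tcp_rot: [-179.8, 0.1, 19.7]
force: [0.7, 0.5, -0.8]
width: 0.0682
grasp_force: 30.0
```

Run:
```python
from h import *
s=r.sense(); print(s['tool_pos'],s['tcp_rot'],s['width'],s['grasp_force'],s['force'],s['qpos'].round(1))
RD=R.from_euler('xyz',[180,0,19.8],degrees=True)
print(rel([.5597,.196,.0315],RD))
w=r.snapshot('scene'); W=cloud(w); save(w,'s5.png')
q=W.reshape(-1,3); k=(np.hypot(q[:,0]-.56,q[:,1]-.196)<.1)&(q[:,2]>.06); print(q[k].min(0),q[k].max(0))
m=(np.hypot(q[:,0]-.56,q[:,1]-.196)<.15)&(q[:,2]<.06)
h=np.histogram(q[m][:,2]*1000,bins=range(-6,30,2)); print(h)
cv2.imwrite('pics/s5.png',cv2.resize(cv2.imread('pics/s5.png')[190:370,160:340],None,fx=3,fy=3))
```

```text
[0.55862082 0.19568724 0.14561638] [-1.79810846e+02  6.37190258e-02  1.97488307e+01] 0.06820325493983959 29.995760642923415 [ 0.6890974   0.49592728 -0.84772156] [ 16.8  12.  108.9   0.2  59.2  86.9]
(array([  1.2,   0.4, 108.1]), array([-0.003,  0.001, -0.001]))
[0.46402428 0.09762263 0.11239497] [0.60646988 0.29446323 0.52215553]
(array([   5,  144, 1450, 2596, 2070, 2454, 1139,  237,  136,  133,  154,
        136,  141,  141,  240,  262,   79]), array([-6, -4, -2,  0,  2,  4,  6,  8, 10, 12, 14, 16, 18, 20, 22, 24, 26,
       28]))
```

View pics/s5.png

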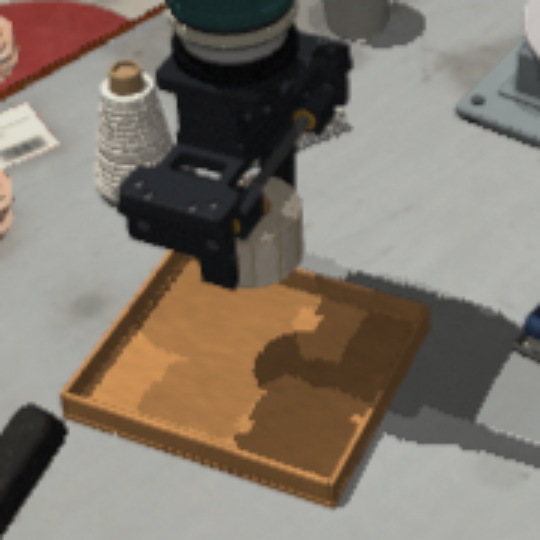

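The roll hangs upright above the tray, with its lower edge at (265,285) in the crop and z≈0.112 as expected. Lowering it.

>>> send_rows:
  rows:
    - {"x":1,"y":0,"z":40,"rx":-0.003,"ry":0.001,"rz":0,"claw":0.5}
    - {"x":1,"y":0,"z":80,"rx":-0.003,"ry":0.001,"rz":0,"claw":0.5}
    - {"x":1,"y":0,"z":98,"rx":-0.003,"ry":0.001,"rz":0,"claw":0.5}
    - {"x":1,"y":0,"z":104,"rx":-0.003,"ry":0.001,"rz":0,"claw":0.5}
    - {"x":1,"y":0,"z":107,"rx":-0.003,"ry":0.001,"rz":0,"claw":0.5}
    - {"x":1,"y":0,"z":107,"rx":-0.003,"ry":0.001,"rz":0,"claw":0.5}
    - {"x":1,"y":0,"z":107,"rx":-0.003,"ry":0.001,"rz":0,"claw":0.5}

```text
time: 9.78
tool_pos: [0.5602, 0.1983, 0.039]
tcp_rot: [-180.0, -0.1, 19.9]
force: [0.4, -0.6, -1.2]
width: 0.068
grasp_force: 30.0
```

Not touching yet, so I step down a little further, watching the force.

>>> send_rows:
  rows:
    - {"x":0,"y":0,"z":1,"rx":0,"ry":0,"rz":0,"claw":0.5}
    - {"x":0,"y":0,"z":2,"rx":0,"ry":0,"rz":0,"claw":0.5}
    - {"x":0,"y":0,"z":2,"rx":0,"ry":0,"rz":0,"claw":0.5}
    - {"x":0,"y":0,"z":2,"rx":0,"ry":0,"rz":0,"claw":0.5}

```text
time: 10.28
tool_pos: [0.5601, 0.1984, 0.0382]
tcp_rot: [-180.0, -0.0, 19.9]
force: [-3.4, -0.7, 11.0]
width: 0.0681
grasp_force: 30.0
```

>>> send_rows:
  rows:
    - {"x":0,"y":0,"z":0,"rx":0,"ry":0,"rz":0,"claw":1}
    - {"x":0,"y":0,"z":0,"rx":0,"ry":0,"rz":0,"claw":1}
    - {"x":0,"y":0,"z":0,"rx":0,"ry":0,"rz":0,"claw":1}
    - {"x":0,"y":0,"z":-20,"rx":0,"ry":0,"rz":0,"claw":1}
    - {"x":0,"y":0,"z":-60,"rx":0,"ry":0,"rz":0,"claw":1}
    - {"x":0,"y":0,"z":-120,"rx":0,"ry":0,"rz":0,"claw":1}
    - {"x":0,"y":0,"z":-180,"rx":0,"ry":0,"rz":0,"claw":1}
    - {"x":0,"y":0,"z":-180,"rx":0,"ry":0,"rz":0,"claw":1}
    - {"x":0,"y":0,"z":-180,"rx":0,"ry":0,"rz":0,"claw":1}

```text
time: 11.4
tool_pos: [0.5594, 0.1979, 0.2167]
tcp_rot: [-180.0, -0.0, 19.9]
force: [-1.1, -0.1, -0.7]
width: 0.0883
grasp_force: 0.0
```

Run:
```python
from h import *
s=r.sense(); print(s['tool_pos'],s['tcp_rot'],s['width'],s['force'])
for n in ('scene','wrist'):
    w=r.snapshot(n); q=cloud(w).reshape(-1,3)
    k=(np.hypot(q[:,0]-.56,q[:,1]-.198)<.05)&(q[:,2]>.036)&(q[:,2]<.052); t=q[k]
    c=np.linalg.lstsq(np.c_[t[:,:2],np.ones(len(t))],t[:,2],rcond=None)[0]
    print(n,k.sum(),np.median(t[:,2]),cv2.minEnclosingCircle((t[:,:2]*1000).astype(np.float32)),'slope',c[:2])
print(rel(P(205,3,-2),RT), rel(P(150,3,-2),RT))
```

```text
[0.55941589 0.19794582 0.21667975] [-1.79974777e+02 -5.08240220e-03  1.98632037e+01] 0.08830116182983493 [-1.11732556 -0.08523847 -0.65677423]
scene 667 0.044718988523699654 ((559.8907470703125, 199.30819702148438), 36.49374008178711) slope [ 0.02157807 -0.00901815]
wrist 3362 0.043333154768543186 ((559.6425170898438, 197.15335083007812), 34.41330337524414) slope [-0.00148997 -0.00134514]
(array([-232. ,  344.4,  -34.3]), array([-0.057,  0.613,  0.181])) (array([-200.8,  350.3,   10.7]), array([-0.057,  0.613,  0.181]))
```

The large roll is flat: top at z=0.043–0.044, centre about (0.560, 0.197). Back to the shaft for the small roll.

>>> send_rows:
  rows:
    - {"x":-232,"y":344,"z":-34,"rx":-0.057,"ry":0.613,"rz":0.181,"claw":0.85}
    - {"x":-232,"y":344,"z":-34,"rx":-0.057,"ry":0.613,"rz":0.181,"claw":0.85}
    - {"x":-232,"y":344,"z":-34,"rx":-0.057,"ry":0.613,"rz":0.181,"claw":0.85}
    - {"x":-232,"y":344,"z":-34,"rx":-0.057,"ry":0.613,"rz":0.181,"claw":0.85}
    - {"x":-232,"y":344,"z":-34,"rx":-0.057,"ry":0.613,"rz":0.181,"claw":0.85}
    - {"x":-232,"y":344,"z":-34,"rx":-0.057,"ry":0.613,"rz":0.181,"claw":0.85}
    - {"x":-232,"y":344,"z":-34,"rx":-0.057,"ry":0.613,"rz":0.181,"claw":0.85}
    - {"x":-232,"y":344,"z":-34,"rx":-0.057,"ry":0.613,"rz":0.181,"claw":0.85}
    - {"x":-232,"y":344,"z":-34,"rx":-0.057,"ry":0.613,"rz":0.181,"claw":0.85}
    - {"x":-232,"y":344,"z":-34,"rx":-0.057,"ry":0.613,"rz":0.181,"claw":0.85}
    - {"x":-232,"y":344,"z":-34,"rx":-0.057,"ry":0.613,"rz":0.181,"claw":0.85}

```text
time: 12.88
tool_pos: [0.4584, -0.2026, 0.2494]
tcp_rot: [-179.9, -35.1, 9.3]
force: [-0.6, -0.9, -0.3]
width: 0.075
grasp_force: 0.0
```

Run:
```python
from h import *
s=r.sense(); print(s['width'],s['tcp_rot'],s['force'])
w=r.snapshot('wrist'); W=cloud(w).reshape(-1,3)-B
q=np.c_[W@A_,W@B_,W@E_]*1000; q=q[np.isfinite(q[:,0])]
rad=np.hypot(q[:,1]-3,q[:,2]+1)
k=(np.abs(q[:,0]-50)<6)&(rad<29); print('face',k.sum(),np.median(q[k],0),q[k].min(0),q[k].max(0))
k=(np.abs(q[:,0]-80)<5)&(rad<20); print('end',k.sum(),q[k].mean(0),q[k].min(0),q[k].max(0))
print(rel(P(40.5,2,-1.5),RT))
```

```text
0.07501101700862942 [-179.89902874  -35.1298095     9.26914604] [-0.59548074 -0.8941974  -0.31764429]
face 1622 [49.28125764  0.1083313  -0.79943314] [ 44.03970961 -22.14067834 -25.43766652] [55.94768694 28.41082657 23.6012301 ]
end 411 [79.02729145 -0.60271466 -0.79854017] [ 75.02362076  -9.63954096 -10.15817688] [80.9694293   9.71931503  8.41798633]
(array([ -1. ,   1.9, 163.9]), array([-0.002, -0.002,  0.002]))
```

>>> send_rows:
  rows:
    - {"x":-1,"y":1,"z":30,"rx":-0.002,"ry":-0.002,"rz":0.002,"claw":0.85}
    - {"x":-1,"y":1,"z":60,"rx":-0.002,"ry":-0.002,"rz":0.002,"claw":0.85}
    - {"x":-1,"y":1,"z":90,"rx":-0.002,"ry":-0.002,"rz":0.002,"claw":0.85}
    - {"x":-1,"y":1,"z":120,"rx":-0.002,"ry":-0.002,"rz":0.002,"claw":0.85}
    - {"x":-1,"y":1,"z":145,"rx":-0.002,"ry":-0.002,"rz":0.002,"claw":0.85}
    - {"x":-1,"y":1,"z":158,"rx":-0.002,"ry":-0.002,"rz":0.002,"claw":0.85}
    - {"x":-1,"y":1,"z":164,"rx":-0.002,"ry":-0.002,"rz":0.002,"claw":0.85}
    - {"x":-1,"y":1,"z":164,"rx":-0.002,"ry":-0.002,"rz":0.002,"claw":0.85}
    - {"x":-1,"y":1,"z":164,"rx":-0.002,"ry":-0.002,"rz":0.002,"claw":0.35}
    - {"x":-1,"y":1,"z":164,"rx":-0.002,"ry":-0.002,"rz":0.002,"claw":0.35}
    - {"x":-1,"y":1,"z":164,"rx":-0.002,"ry":-0.002,"rz":0.002,"claw":0.35}
    - {"x":-1,"y":1,"z":164,"rx":-0.002,"ry":-0.002,"rz":0.002,"claw":0.35}

```text
time: 14.42
tool_pos: [0.5506, -0.1898, 0.1157]
tcp_rot: [-179.9, -35.1, 9.0]
force: [-5.1, 2.5, 5.9]
width: 0.0498
grasp_force: 30.0
```

Run:
```python
from h import *
s=r.sense(); g=s['tool_pos']-B; print([ (g@k*1000).round(1) for k in (A_,B_,E_)],s['width'],s['grasp_force'],s['force'],s['tcp_rot'])
```

```text
[np.float64(47.4), np.float64(2.0), np.float64(-1.7)] 0.04984137048315858 29.99959033448249 [-5.05733133  2.4939217   5.86065848] [-179.9168802   -35.06764375    9.01818855]
```

>>> send_rows:
  rows:
    - {"x":0,"y":0,"z":-12,"rx":0,"ry":0,"rz":0,"claw":0.35}
    - {"x":0,"y":0,"z":-26,"rx":0,"ry":0,"rz":0,"claw":0.35}
    - {"x":0,"y":0,"z":-40,"rx":0,"ry":0,"rz":0,"claw":0.35}
    - {"x":0,"y":0,"z":-54,"rx":0,"ry":0,"rz":0,"claw":0.35}
    - {"x":0,"y":0,"z":-68,"rx":0,"ry":0,"rz":0,"claw":0.35}
    - {"x":0,"y":0,"z":-82,"rx":0,"ry":0,"rz":0,"claw":0.35}
    - {"x":0,"y":0,"z":-96,"rx":0,"ry":0,"rz":0,"claw":0.35}
    - {"x":0,"y":0,"z":-125,"rx":0,"ry":0,"rz":0,"claw":0.35}
    - {"x":0,"y":0,"z":-150,"rx":0,"ry":0,"rz":0,"claw":0.35}
    - {"x":0,"y":0,"z":-150,"rx":0,"ry":0,"rz":0,"claw":0.35}

```text
time: 15.68
tool_pos: [0.4657, -0.2055, 0.2403]
tcp_rot: [179.7, -35.2, 9.0]
force: [-0.4, 0.4, -0.4]
width: 0.0498
grasp_force: 30.0
```

Run:
```python
from h import *
s=r.sense(); g=s['tool_pos']-B; print([ (g@k*1000).round(1) for k in (A_,B_,E_)],s['width'],s['grasp_force'],s['force'],s['tool_pos'])
RD=R.from_euler('xyz',[180,0,19.8],degrees=True)
print(rel([.5597,.1977,.17],RD))
```

```text
[np.float64(199.0), np.float64(1.2), np.float64(-3.7)] 0.04984512266158524 29.999378958600573 [-0.43398587  0.44937678 -0.35446137] [ 0.46571044 -0.20551425  0.24032044]
(array([  90.6, -384.1,  140.7]), array([ 0.062, -0.612, -0.183]))
```

>>> send_rows:
  rows:
    - {"x":0,"y":-60,"z":0,"rx":0,"ry":0,"rz":0,"claw":0.35}
    - {"x":0,"y":-120,"z":0,"rx":0,"ry":0,"rz":0,"claw":0.35}
    - {"x":91,"y":-384,"z":141,"rx":0.062,"ry":-0.612,"rz":-0.183,"claw":0.35}
    - {"x":91,"y":-384,"z":141,"rx":0.062,"ry":-0.612,"rz":-0.183,"claw":0.35}
    - {"x":91,"y":-384,"z":141,"rx":0.062,"ry":-0.612,"rz":-0.183,"claw":0.35}
    - {"x":91,"y":-384,"z":141,"rx":0.062,"ry":-0.612,"rz":-0.183,"claw":0.35}
    - {"x":91,"y":-384,"z":141,"rx":0.062,"ry":-0.612,"rz":-0.183,"claw":0.35}
    - {"x":91,"y":-384,"z":141,"rx":0.062,"ry":-0.612,"rz":-0.183,"claw":0.35}
    - {"x":91,"y":-384,"z":141,"rx":0.062,"ry":-0.612,"rz":-0.183,"claw":0.35}
    - {"x":91,"y":-384,"z":141,"rx":0.062,"ry":-0.612,"rz":-0.183,"claw":0.35}
    - {"x":91,"y":-384,"z":141,"rx":0.062,"ry":-0.612,"rz":-0.183,"claw":0.35}
    - {"x":91,"y":-384,"z":141,"rx":0.062,"ry":-0.612,"rz":-0.183,"claw":0.35}

```text
time: 17.18
tool_pos: [0.5592, 0.1985, 0.1757]
tcp_rot: [-179.8, 0.0, 19.8]
force: [-0.4, 0.7, -0.3]
width: 0.05
grasp_force: 30.0
```

Run:
```python
from h import *
s=r.sense(); print(s['tool_pos'],s['tcp_rot'],s['width'],s['grasp_force'],s['force'])
RD=R.from_euler('xyz',[180,0,19.8],degrees=True)
print(rel([.5597,.1977,.0854],RD))
w=r.snapshot('scene'); q=cloud(w).reshape(-1,3); save(w,'s6.png')
k=(np.hypot(q[:,0]-.56,q[:,1]-.198)<.05)&(q[:,2]>.09)&(q[:,2]<.165); print(k.sum(),q[k].min(0),q[k].max(0))
cv2.imwrite('pics/s6.png',cv2.resize(cv2.imread('pics/s6.png')[170:350,160:340],None,fx=3,fy=3))
# cylinder side fit below fingers
t=q[(np.hypot(q[:,0]-.56,q[:,1]-.198)<.04)&(q[:,2]>.13)&(q[:,2]<.148)]
from scipy.optimize import least_squares
f=least_squares(lambda p:np.hypot(t[:,0]-p[0]-p[2]*(t[:,2]-.14),t[:,1]-p[1]-p[3]*(t[:,2]-.14))-.025,[.56,.198,0,0],loss='soft_l1',f_scale=.002); print(len(t),f.x)
```

```text
[0.5592085  0.19851978 0.17567603] [-1.79757977e+02  4.13955813e-02  1.98015327e+01] 0.050029782802988414 29.999326829711208 [-0.35375557  0.70342965 -0.27380565]
(array([ 0.2,  1.3, 84.3]), array([-0.004,  0.001,  0.   ]))
326 [0.53234777 0.16125739 0.12712418] [0.57237902 0.23850254 0.1649784 ]
151 [0.55882891 0.19878717 0.03494969 0.00724655]
```

View pics/s6.png

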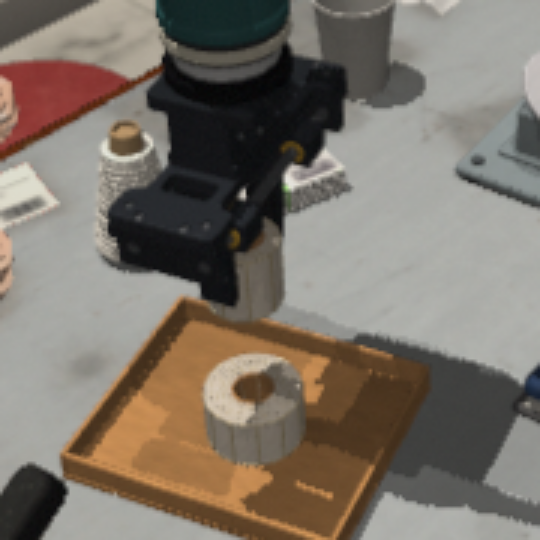

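The small roll (about (250,285)) hangs upright over the large roll, whose top centre is at (253,390). Lowering.

>>> send_rows:
  rows:
    - {"x":0,"y":1,"z":40,"rx":-0.004,"ry":0,"rz":0,"claw":0.35}
    - {"x":0,"y":1,"z":65,"rx":-0.004,"ry":0,"rz":0,"claw":0.35}
    - {"x":0,"y":1,"z":78,"rx":-0.004,"ry":0,"rz":0,"claw":0.35}
    - {"x":0,"y":1,"z":82,"rx":-0.004,"ry":0,"rz":0,"claw":0.35}
    - {"x":0,"y":1,"z":83,"rx":-0.004,"ry":0,"rz":0,"claw":0.35}
    - {"x":0,"y":1,"z":83,"rx":-0.004,"ry":0,"rz":0,"claw":0.35}
    - {"x":0,"y":1,"z":83,"rx":-0.004,"ry":0,"rz":0,"claw":0.35}

```text
time: 18.1
tool_pos: [0.5599, 0.1993, 0.0928]
tcp_rot: [-180.0, 0.0, 19.9]
force: [-0.6, 0.1, -0.9]
width: 0.0497
grasp_force: 30.0
```

>>> send_rows:
  rows:
    - {"x":0,"y":1,"z":0,"rx":0,"ry":0,"rz":0,"claw":0.35}
    - {"x":0,"y":1,"z":1,"rx":0,"ry":0,"rz":0,"claw":0.35}
    - {"x":0,"y":1,"z":2,"rx":0,"ry":0,"rz":0,"claw":0.35}
    - {"x":0,"y":1,"z":2,"rx":0,"ry":0,"rz":0,"claw":0.35}
    - {"x":0,"y":1,"z":2,"rx":0,"ry":0,"rz":0,"claw":0.35}

```text
time: 18.73
tool_pos: [0.5601, 0.1982, 0.0921]
tcp_rot: [-180.0, 0.1, 19.9]
force: [-3.6, -1.7, 10.3]
width: 0.0502
grasp_force: 30.0
```

Contact. Open and back off straight up.

>>> send_rows:
  rows:
    - {"x":0,"y":0,"z":0,"rx":0,"ry":0,"rz":0,"claw":0.9}
    - {"x":0,"y":0,"z":0,"rx":0,"ry":0,"rz":0,"claw":0.9}
    - {"x":0,"y":0,"z":0,"rx":0,"ry":0,"rz":0,"claw":0.9}
    - {"x":0,"y":0,"z":0,"rx":0,"ry":0,"rz":0,"claw":0.9}
    - {"x":0,"y":0,"z":-20,"rx":0,"ry":0,"rz":0,"claw":0.9}
    - {"x":0,"y":0,"z":-60,"rx":0,"ry":0,"rz":0,"claw":0.9}
    - {"x":0,"y":0,"z":-120,"rx":0,"ry":0,"rz":0,"claw":0.9}
    - {"x":0,"y":0,"z":-180,"rx":0,"ry":0,"rz":0,"claw":0.9}
    - {"x":0,"y":0,"z":-180,"rx":0,"ry":0,"rz":0,"claw":0.9}
    - {"x":0,"y":0,"z":-180,"rx":0,"ry":0,"rz":0,"claw":0.9}

```text
time: 19.98
tool_pos: [0.5599, 0.1982, 0.2709]
tcp_rot: [-180.0, 0.0, 19.9]
force: [0.8, -0.4, -0.6]
width: 0.0793
grasp_force: 0.0
```

Run:
```python
from h import *
s=r.sense(); print(s['time'],s['tool_pos'],s['width'],s['force'])
im=[]
for n in ('scene','wrist'):
    w=r.snapshot(n); q=cloud(w).reshape(-1,3); im.append(w['img'][:,:,::-1])
    for lo,hi in ((.084,.104),(.036,.05)):
        t=q[(np.hypot(q[:,0]-.56,q[:,1]-.198)<.05)&(q[:,2]>lo)&(q[:,2]<hi)]
        if len(t)<20: continue
        c=np.linalg.lstsq(np.c_[t[:,:2],np.ones(len(t))],t[:,2],rcond=None)[0]
        print(n,len(t),np.median(t[:,2]),cv2.minEnclosingCircle((t[:,:2]*1000).astype(np.float32)),'slope',c[:2])
cv2.imwrite('pics/f.png',cv2.resize(im[0][170:350,160:400],None,fx=3,fy=3))
```

```text
19.975 [0.55986597 0.19816375 0.27089723] 0.07926743193385945 [ 0.84177525 -0.36245075 -0.63343175]
scene 401 0.0941581661190611 ((559.6124267578125, 199.02932739257812), 27.20496940612793) slope [ 0.02592098 -0.03671129]
scene 336 0.04449725352759126 ((556.9619750976562, 198.5626983642578), 35.33353042602539) slope [ 0.0286935  -0.04107665]
wrist 1603 0.09326186330133013 ((560.0174560546875, 196.90980529785156), 25.410554885864258) slope [-0.00422667  0.00025536]
wrist 882 0.043329641105191635 ((559.905029296875, 197.189697265625), 34.218502044677734) slope [ 3.15617203e-03 -8.61125133e-05]
```

View pics/f.png

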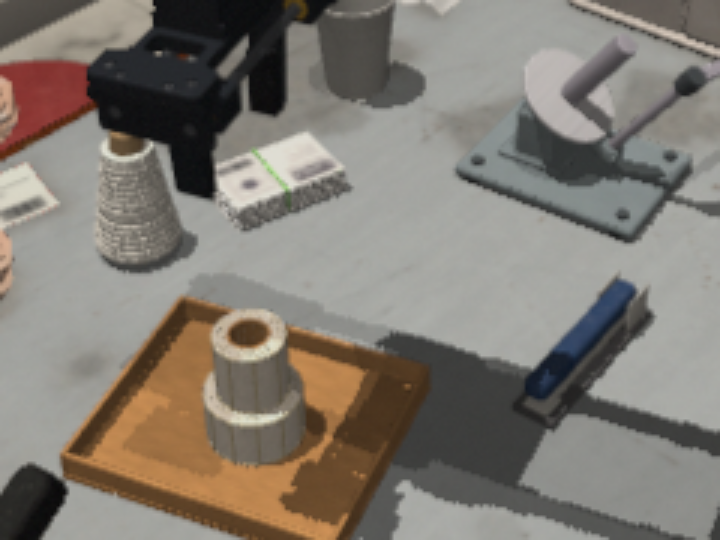

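The small roll, top at (250,335), stands flat and centred on the large one. Top height is 0.093 m and the axes are within 1 mm. The shaft is empty and the bystanders haven't moved.

```bash
python3 -c "
from rig import r
print(r.job_done())"
```

```text
the job is handed in; nothing more can be done
None
```

The job is handed in, with no verdict returned: the keeper is swung aside, the large roll lies flat in the tray and the small roll stands centred on top of it, both let go at about 20 s on the clock; the pack of cards, thread cone and stapler looked unmoved in the last picture.

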